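Load a sample puck down the analyser's feed chute

ROBOT

A 7-joint arm with a two-finger parallel gripper is mounted at the origin on the work surface. World frame = base frame: x ahead of the robot, y to its left, z up, the work surface at z = 0. Lengths are in m, angles in rad, forces in N, time in s.
With the tool pointing down it reaches from about 0.425 to 0.875 m from the base axis. Payload 4.7 kg.
Tool frame: the origin (TCP) lies midway between the tips of the shut fingers; the grasp point (between the pads) lies 19 mm behind it (ctrl.grip_point_offset is the distance from the TCP to the grasp point, in m); z points along the fingers, y is the line along which they close (so a half turn about z gives the same grasp; the last joint's range is limited). The gripper opens to 87 mm and grips with 3 to 60 N. Pads are 19 mm wide; open, the fingers measure 117 mm over their backs; the gripper's body (75 mm by 190 mm) begins 51 mm behind the grasp point.
Start: joints at [-1.247, 0.321, -0.07, 1.45, 0.023, 1.371, -0.057], TCP at [0.198, 0.619, 0.223] pointing down, gripper open.
Joint ranges: [-2.86, 2.86], [-0.3, 2.09], [-1.38, 1.24], [0.06, 2.45], [-1.56, 4.7], [0.09, 2.05], [-2.69, 2.69]. Speed limits (rad/s): [2.57, 2.57, 3.14, 3.14, 3.14, 3.14, 3.14].

INTERFACE

Orientations are given as a rotation vector (axis times angle).
In Python, from bench import ctrl gives the robot as it stands. The module is installed in compiled form; this text tells all that it offers.
- The arm moves only by the shell command python3 -m handwheel 'ROWS' [OPENING] [FORCE]. ROWS is JSON, a list of rows, each an object of numbers: "x", "y", "z": the shift along the tool's x, y, z in m; "wx", "wy", "wz": the turn, a rotation vector about the tool's x, y, z in degrees. A call has 1 to 10 rows; each row is the pose to reach, as a shift and turn from the pose commanded when the call began, along the tool's axes at that moment; what a row does not reach only later rows make up. A row lasts 1/12 s, in which the tool goes at most 41.7 mm and 7.16 degrees, less where a joint would pass 70% of its speed; a pose out of reach is approached as far as the arm can. A call with a gripper value outside its range is refused whole. OPENING is the finger opening in m, from 0 to 0.087, set as the call begins (- or left out, the last holds). The fingers move at their own pace and stop on an object; FORCE is the grip in N (left out, the last holds). Time passes only in rows, so rows that repeat a pose let the fingers close. It gives the time, the measured TCP pose, the force, the opening and the grip force at its end, in the units of the state.
- ctrl.get_state(): the state, without advancing time (a new reading comes with each control period).
- ctrl.get_image(name): name is "scene" or "side" or "wrist"; returns a dict with "image" (384x512x3 uint8, red, green, blue), "K" (3x3 intrinsics, pixels), "world_to_cam" (4x4, takes a point from world to camera coordinates); the wrist camera has in their place "hand_eye" (4x4, takes a point from camera to tool coordinates, whose origin is the TCP and whose axes are the flange's). Camera axes: x right, y down, z forward; pixel columns grow to the right and rows downward; lengths in m; the calibration is good to about 2 mm. A picture is of the moment at which its call begins: read the wrist's pose just before it. There is no depth.
- ctrl.close_job(): hands the job in; it is judged then, once.
The state is a dict: "time": time; "joint_positions": joint angles; "qd": joint speeds; "joint_torque": joint torques, N m; "position": TCP position; "tool_rot": TCP orientation; "ft_force": force on the tool from outside, world axes, zero at the start; "torque": the same for the moment, N m; "grip_width": opening from 0.0 (shut) to 1.0 (fully open); "grip_force": force on a finger pad.
Only numpy, scipy, OpenCV 4.12 (cv2) and the standard library are available. Lean on these libraries where they do the work, as an engineer would, in place of code of your own. Each camera call takes 0.05 s, during which the arm holds its last target. There are 200 camera calls.

TASK

Set the blue sample puck into the wide upper end of the sloped feed chute, keeping it upright, then push it down the chute, past the drag of the orange spring shoe, until it presses against the red stop at the bottom and the stop gives just a little; let go and leave it resting there against the stop. Press gently, because the stop is delicate, and do not disturb the red puck, the tube rack or the bottle.

Things in the scene. Friction and masses are not known exactly. Their poses are not given: they have to be found in the camera images.
- blue_puck: The puck to load: blue round plastic disc with a white top inset, 44 mm diameter, 26 mm tall, 0.07 to 0.2 kg. Stands upright on the bench at the start. Origin: centre of its underside; z is its axis, upward.
- red_puck: A second puck of the same size, red with a white top inset, standing on the bench: leave it alone. Origin: centre of its underside.
- chute: Whole feed chute, fixed to the bench. Origin on the bench, 110 mm (level) uphill of the stop range's middle; x level downhill, z up. Floor 35 mm above the bench at the stop range's middle, 93 mm at the top edge, 225 mm up the slope. Walls 10 mm above the floor; between them 64 mm from 225 to 150 mm up the slope, narrowing to 50 mm at 110 mm and below.
- mouth (a point): Point on the chute floor, on the centre line, 180 mm up the slope from the stop range's middle: the middle of the wide upper end, where the puck is set down.
- tube_rack: Orange rack of capped tubes, 70 x 120 x 47 mm, loose; leave it alone. Origin: centre of its underside.
- reagent_bottle: White bottle with blue cap, 52 mm diameter, 100 mm tall, loose; leave it alone. Origin: centre of its underside.
- shoe_entry (a point): Point on the floor's centre line, 85 mm up the slope from the stop range's middle, about where the orange sprung shoe begins (10 mm high, left side looking downhill, slanted lead-in about 25 mm long). Past it, down to the stop, the gap is 41 mm; the puck pushes the shoe aside 3 mm (2.4 N sideways), so that from 60 mm on it takes a steady 2 to 6 N to push it, and it stays where it is left.
- intake_top (a point): Centre of the top of the white intake unit beyond the stop, 75 mm long (downhill) x 130 mm wide, top 58 mm above the bench; its near side is 26 mm (level) past the stop range's middle. Fixed, part of the chute; only to be kept clear of.
- chute_floor: The sloped floor of the chute, a fixed white plate with a thin grey centre stripe. Origin: on its surface, centre line, at the foot, where the stop's face is when set to mid-range; x points downhill along the floor (0.26 rad, 15 degrees, below level), y across (left when looking downhill), z off the floor. The puck loaded lies flat with y within 2 mm. It does not slide by itself.
- stop_range (a point): Middle of the setting range of the red sprung stop, on the floor (not the stop itself): its upright face is clamped anywhere from 12 mm uphill to 12 mm downhill of here, so find it by feel or sight. Red plate, 34 mm wide, 2 to 18 mm above the floor. It gives up to 5 mm downhill: starts at 1 N, then 5 N per mm. Over 16 N damages it; seat with 4 to 10 N on it. Puck's centre is then 22 mm uphill of its face.
There are look-alikes about, which are no part of the job. Of the things that look like the blue_puck, the middle-sized one is meant.

How it is judged:
By the outcome, as a careful person would: the job done as asked, in the order asked, and still so for the second after the job is handed in, with the robot touching nothing.
It also fails if it takes over 58 s, if anything falls off the work surface, if the arm or the gripper's body presses on something with over 40 N, if the wrist force passes 120 N, or if a joint passes its speed limit or range.

## Working session

There is one attempt and no reset: what is moved stays moved. The work goes in short steps, Python scripts to look and compute and a shell command to move; the robot and the scene stay as the last step left them, time stands still between calls to the robot, and variables do not carry over. Pictures are saved under pics/ and viewed, at most 10 in all, crops included, and the job is handed in when it is done.

```bash
mkdir -p pics; cat > h.py <<'E'
import numpy as np, cv2
from bench import ctrl
from scipy.spatial.transform import Rotation as R
def snap(n,f):
    s=ctrl.get_state(); d=ctrl.get_image(n)
    cv2.imwrite(f'pics/{f}.png',d['image'][:,:,::-1])
    if n=='wrist':
        T=np.eye(4);T[:3,:3]=R.from_rotvec(s['tool_rot']).as_matrix();T[:3,3]=s['position']
        c2w=T@d['hand_eye']
    else: c2w=np.linalg.inv(d['world_to_cam'])
    np.savez(f'pics/{f}.npz',K=d['K'],c2w=c2w)
    return d['image']
def ray(f,u,v):
    z=np.load(f'pics/{f}.npz'); r=z['c2w'][:3,:3]@np.linalg.inv(z['K'])@[u,v,1]
    return z['c2w'][:3,3], r/np.linalg.norm(r)
def plane(f,u,v,h):
    o,d=ray(f,u,v); return o+d*(h-o[2])/d[2]
def proj(f,p):
    z=np.load(f'pics/{f}.npz'); c=np.linalg.inv(z['c2w'])@np.append(p,1); q=z['K']@c[:3]; return q[:2]/q[2]
def tri(*obs):
    A=0;b=0;L=[]
    for f,u,v in obs:
        o,d=ray(f,u,v);P=np.eye(3)-np.outer(d,d);A=A+P;b=b+P@o;L.append((P,o))
    x=np.linalg.solve(A,b); return x,[float(np.linalg.norm(P@(x-o))) for P,o in L]
E
python3 - <<'E'
from h import *
a=[snap(n,n+'0') for n in('scene','side','wrist')]
print(ctrl.get_state())
m=np.hstack([cv2.resize(i,(800,600)) for i in a[:2]])
for n in ('scene0','side0'):
    i=cv2.imread(f'pics/{n}.png'); cv2.imwrite(f'pics/{n}_b.png',cv2.resize(i,(800,600),interpolation=cv2.INTER_CUBIC))
E
```

```text
{'time': 0.15, 'joint_positions': array([-1.24685641,  0.32163349, -0.07007424,  1.45139344,  0.02261512,
        1.37079487, -0.05689038]), 'qd': array([-5.39419945e-04, -1.52646820e-03, -2.15256971e-05, -3.31773334e-03,
        4.58056502e-04,  4.82691675e-04,  5.17991688e-04]), 'joint_torque': array([ 5.01278737e-04, -4.91792679e+01, -4.04264303e-01, -3.12873173e+01,
       -6.39134087e-02,  4.04999277e-02,  1.34353982e-04]), 'position': array([0.19811788, 0.61863492, 0.22172584]), 'tool_rot': array([-4.84690551e-01, -3.10385685e+00,  2.25898374e-03]), 'ft_force': array([0.02950921, 0.12843004, 0.13610079]), 'torque': array([ 0.03273624, -0.01126074, -0.02034951]), 'grip_force': 0.0, 'grip_width': 0.9969615258008698}
```

View pics/scene0_b.png

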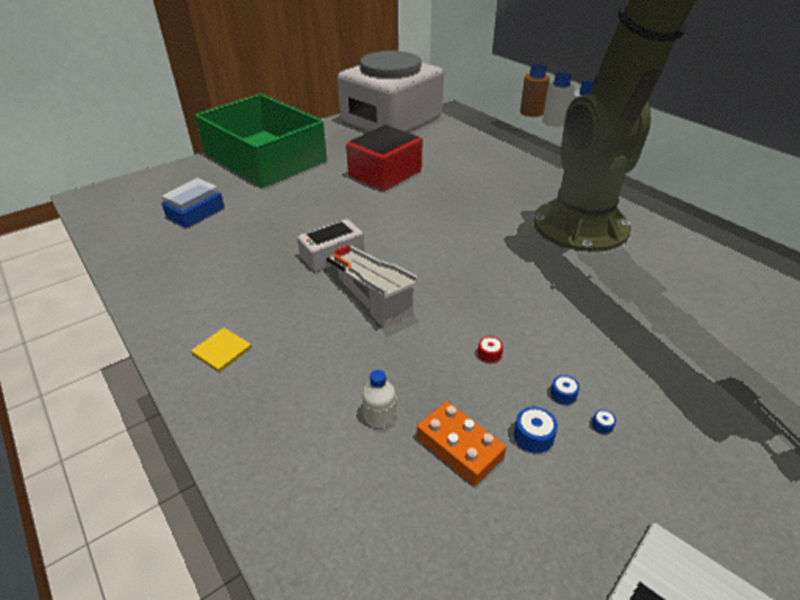

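View pics/side0_b.png

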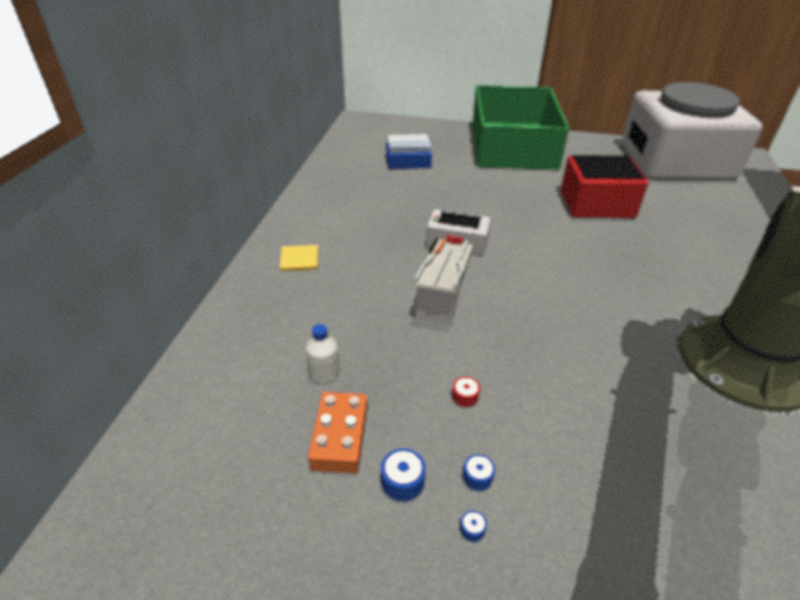

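The scene view (800 px) shows three blue pucks: large (537,425), middle (565,386) and small (604,420). The red puck is at (490,347), the rack at (461,440), the bottle at (380,400), and the chute runs from its top near (395,285) to the intake at (330,240). In the side view the middle puck is at (479,467), the red one at (466,388), and the chute runs from (438,285) to (458,240).

```bash
cat > m.py <<'E'
from h import *
s=0.64
def P(n,a,b): return tri(('scene0',a[0]*s,a[1]*s),('side0',b[0]*s,b[1]*s))
np.set_printoptions(precision=4,suppress=True)
for n,a,b in [('mid',(565,384),(479,466)),('big',(537,422),(403,467)),('small',(604,419),(473,522)),('red',(490,345),(466,387)),('bottlecap',(378,376),(320,329)),
 ('chute top-right corner(scene)',(414,276),(456,289)),('chute top-left',(378,292),(417,282)),('stop',(343,251),(454,240))]:
    print(n,*P(n,a,b))
# white inset of blue pucks, refined
for f in('scene0','side0'):
    im=cv2.imread(f'pics/{f}.png'); h=cv2.cvtColor(im,cv2.COLOR_BGR2HSV)
    for nm,mk in(('blue',cv2.inRange(h,(105,130,50),(130,255,255))),('red',cv2.inRange(h,(0,150,60),(6,255,255))|cv2.inRange(h,(174,150,60),(180,255,255))),('orange',cv2.inRange(h,(7,170,100),(16,255,255)))):
        for c in cv2.findContours(mk,0,2)[0]:
            if cv2.contourArea(c)>15: print(f,nm,cv2.boundingRect(c),cv2.contourArea(c))
E
python3 m.py
```

```text
mid [0.44   0.3214 0.0235] [0.00013500089119579547, 0.00013500089119570277]
big [0.5422 0.3515 0.0349] [0.00010863998418423694, 0.00010863998418433937]
small [0.4401 0.4012 0.0153] [0.0005062392649963992, 0.0005062392649964023]
red [0.473  0.1793 0.0207] [3.90590637050386e-05, 3.905906370511567e-05]
bottlecap [0.7111 0.1742 0.0952] [0.000882342917129515, 0.0008823429171295075]
chute top-right corner(scene) [0.5134 0.0105 0.0861] [0.00393082095013565, 0.003930820950135586]
chute top-left [ 0.5858 -0.0045  0.0759] [0.002174172977183872, 0.00217417297718374]
stop [ 0.5407 -0.2024  0.0401] [0.00042759220387664866, 0.00042759220387675795]
scene0 blue (379, 264, 15, 14) 59.5
scene0 blue (329, 260, 28, 30) 607.5
scene0 blue (352, 240, 19, 19) 103.5
scene0 blue (237, 237, 10, 11) 71.5
scene0 blue (104, 123, 39, 22) 360.0
scene0 blue (371, 52, 9, 9) 50.5
scene0 blue (355, 46, 11, 10) 63.5
scene0 blue (340, 41, 10, 9) 55.5
scene0 red (306, 217, 16, 15) 88.0
scene0 red (215, 157, 9, 7) 26.5
scene0 red (222, 88, 48, 33) 988.5
scene0 orange (267, 257, 57, 53) 1153.0
side0 blue (295, 336, 15, 10) 35.0
side0 blue (297, 299, 19, 14) 82.5
side0 blue (244, 295, 28, 25) 229.5
side0 blue (200, 208, 9, 9) 51.5
side0 blue (248, 95, 28, 13) 209.0
side0 red (290, 250, 16, 10) 65.0
side0 red (286, 151, 9, 4) 15.5
side0 red (360, 100, 54, 39) 1244.5
side0 orange (198, 252, 36, 50) 996.0
```

```bash
cat > go.py <<'E'
# usage: go.py x y z yaw_deg(tool y dir from world, downhill heading) tilt_deg -> row in tool axes
from h import *; import sys
def target_R(yaw,tilt):
    # tool y horizontal heading 'yaw' (deg, world), tool z down; tilt>0 lowers the +y tool end... about tool x
    a=np.radians(yaw); y=np.array([np.cos(a),np.sin(a),0]); z=np.array([0,0,-1.]); x=np.cross(y,z)
    return R.from_matrix(np.c_[x,y,z])*R.from_rotvec([np.radians(tilt),0,0])
def row(p,yaw,tilt):
    s=ctrl.get_state(); Rc=R.from_rotvec(s['tool_rot']); d=Rc.inv().apply(np.array(p)-s['position'])
    w=np.degrees((Rc.inv()*target_R(yaw,tilt)).as_rotvec())
    print('t',round(s['time'],2),'pos',s['position'].round(4),'ydir',Rc.apply([0,1,0]).round(3),'zdir',Rc.apply([0,0,1]).round(3))
    print('row xyz',d.round(4),'w',w.round(2),'rows>=',np.ceil(max(np.linalg.norm(d)/.0417,np.linalg.norm(w)/7.16)))
if __name__=='__main__':
    v=list(map(float,sys.argv[1:])); row(v[:3],v[3],v[4])
E
python3 go.py 0.5 -0.05 0.30 90 0; python3 -c "
from h import *
print(np.round(ctrl.get_image('wrist')['hand_eye'],3), ctrl.get_image('wrist')['K'])"
```

```text
t 0.15 pos [0.1981 0.6186 0.2217] ydir [ 0.305  0.952 -0.001] zdir [-0.    -0.001 -1.   ]
row xyz [-0.4914 -0.5449 -0.0774] w [-8.000e-02 -1.000e-02 -1.775e+01] rows>= 18.0
[[-0.001 -0.957 -0.292  0.079]
 [ 1.    -0.001  0.     0.   ]
 [-0.001 -0.292  0.957 -0.163]
 [ 0.     0.     0.     1.   ]] [[302.096362     0.         258.85069238]
 [  0.         302.096362   188.87645196]
 [  0.           0.           1.        ]]
```

```bash
python3 -m handwheel '[{"z":-0.077},{"x":-0.28,"y":-0.30,"z":-0.077,"wz":-17.8},{"x":-0.28,"y":-0.30,"z":-0.077,"wz":-17.8},{"x":-0.28,"y":-0.30,"z":-0.077,"wz":-17.8},{"x":-0.28,"y":-0.30,"z":-0.077,"wz":-17.8},{"x":-0.491,"y":-0.545,"z":-0.077,"wz":-17.8},{"x":-0.491,"y":-0.545,"z":-0.077,"wz":-17.8},{"x":-0.491,"y":-0.545,"z":-0.077,"wz":-17.8},{"x":-0.491,"y":-0.545,"z":-0.077,"wz":-17.8},{"x":-0.491,"y":-0.545,"z":-0.077,"wz":-17.8}]'; python3 go.py 0.5 -0.05 0.30 90 0
```

```text
t 0.25 pos [0.1981 0.6188 0.222 ] ydir [ 0.305  0.952 -0.001] zdir [-0.    -0.001 -1.   ]
row xyz [-0.4914 -0.545  -0.0774] w [ -0.05  -0.   -17.75] rows>= 18.0invalid input at $[0]: expected keys x, y, z, wx, wy, wz
```

```bash
python3 -m handwheel '[{"x":-0.491,"y":-0.545,"z":-0.077,"wx":0,"wy":0,"wz":-17.8},{"x":-0.491,"y":-0.545,"z":-0.077,"wx":0,"wy":0,"wz":-17.8},{"x":-0.491,"y":-0.545,"z":-0.077,"wx":0,"wy":0,"wz":-17.8},{"x":-0.491,"y":-0.545,"z":-0.077,"wx":0,"wy":0,"wz":-17.8},{"x":-0.491,"y":-0.545,"z":-0.077,"wx":0,"wy":0,"wz":-17.8},{"x":-0.491,"y":-0.545,"z":-0.077,"wx":0,"wy":0,"wz":-17.8},{"x":-0.491,"y":-0.545,"z":-0.077,"wx":0,"wy":0,"wz":-17.8},{"x":-0.491,"y":-0.545,"z":-0.077,"wx":0,"wy":0,"wz":-17.8},{"x":-0.491,"y":-0.545,"z":-0.077,"wx":0,"wy":0,"wz":-17.8},{"x":-0.491,"y":-0.545,"z":-0.077,"wx":0,"wy":0,"wz":-17.8}]'; python3 go.py 0.5 -0.05 0.30 90 0
```

```text
time: 1.08
position: [0.3689, 0.2393, 0.2664]
tool_rot: [-0.002, 3.141, 0.001]
ft_force: [0.9, 0.4, 0.4]
grip_width: 1.0
grip_force: 0.0
t 1.08 pos [0.3689 0.2393 0.2664] ydir [-0.001  1.     0.001] zdir [ 0.     0.001 -1.   ]
row xyz [-0.1309 -0.2894 -0.0337] w [0.05 0.03 0.06] rows>= 8.0
```

```bash
python3 -m handwheel '[{"x":-0.13,"y":-0.29,"z":-0.033,"wx":0,"wy":0,"wz":0},{"x":-0.13,"y":-0.29,"z":-0.033,"wx":0,"wy":0,"wz":0},{"x":-0.13,"y":-0.29,"z":-0.033,"wx":0,"wy":0,"wz":0},{"x":-0.13,"y":-0.29,"z":-0.033,"wx":0,"wy":0,"wz":0},{"x":-0.13,"y":-0.29,"z":-0.033,"wx":0,"wy":0,"wz":0},{"x":-0.13,"y":-0.29,"z":-0.033,"wx":0,"wy":0,"wz":0},{"x":-0.13,"y":-0.29,"z":-0.033,"wx":0,"wy":0,"wz":0},{"x":-0.13,"y":-0.29,"z":-0.033,"wx":0,"wy":0,"wz":0},{"x":-0.13,"y":-0.29,"z":-0.033,"wx":0,"wy":0,"wz":0},{"x":-0.13,"y":-0.29,"z":-0.033,"wx":0,"wy":0,"wz":0}]'; python3 - <<'E'
from h import *
i=snap('wrist','w1'); cv2.imwrite('pics/w1b.png',cv2.resize(i[:,:,::-1],(800,600),interpolation=cv2.INTER_CUBIC))
E
python3 go.py 0.47 -0.13 0.30 90 0
```

```text
time: 1.92
position: [0.4989, -0.0503, 0.2992]
tool_rot: [0.005, 3.141, 0.0]
ft_force: [0.9, 1.1, 0.5]
grip_width: 0.998
grip_force: 0.0
t 1.97 pos [ 0.4986 -0.0484  0.2989] ydir [-0.     1.     0.001] zdir [-0.001  0.001 -1.   ]
row xyz [ 0.0286 -0.0816 -0.0012] w [ 0.04 -0.03  0.  ] rows>= 3.0
```

View pics/w1b.png

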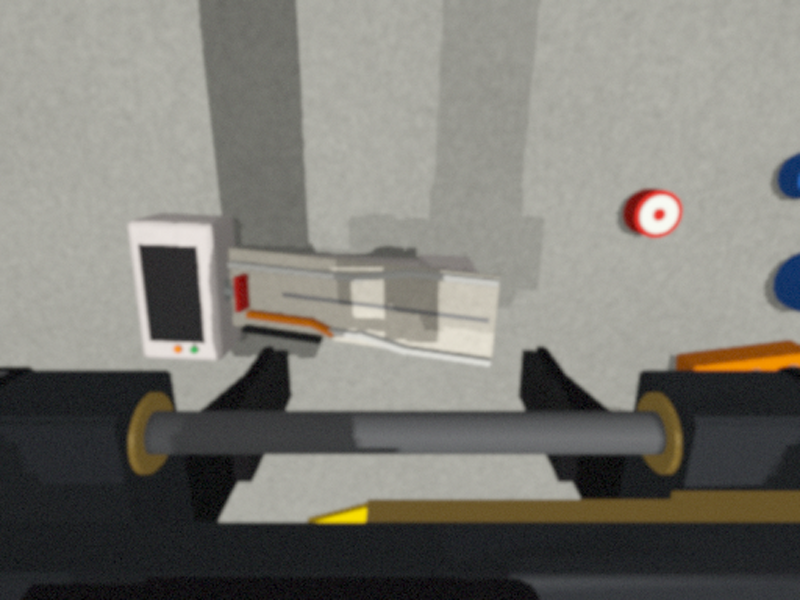

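The wrist view (800 px) shows the whole chute. The red stop is at (241,293), the centre stripe runs (282,294)→(488,320), the top edge corners are (498,280) and (491,362), and the orange shoe runs (250,315)→(328,332). The red puck is at (657,213).

```bash
python3 -m handwheel '[{"x":-0.04,"y":-0.09,"z":0.06,"wx":0,"wy":0,"wz":0},{"x":-0.04,"y":-0.09,"z":0.06,"wx":0,"wy":0,"wz":0},{"x":-0.04,"y":-0.09,"z":0.06,"wx":0,"wy":0,"wz":0},{"x":-0.04,"y":-0.09,"z":0.06,"wx":0,"wy":0,"wz":0},{"x":-0.04,"y":-0.09,"z":0.06,"wx":0,"wy":0,"wz":0}]'; python3 - <<'E'
from h import *
i=snap('wrist','w2'); cv2.imwrite('pics/w2b.png',cv2.resize(i[:,:,::-1],(800,600),interpolation=cv2.INTER_CUBIC))
E
```

```text
time: 2.38
position: [0.538, -0.1378, 0.2375]
tool_rot: [0.001, -3.138, -0.0]
ft_force: [0.4, 1.0, 0.6]
grip_width: 1.001
grip_force: 0.0
```

View pics/w2b.png

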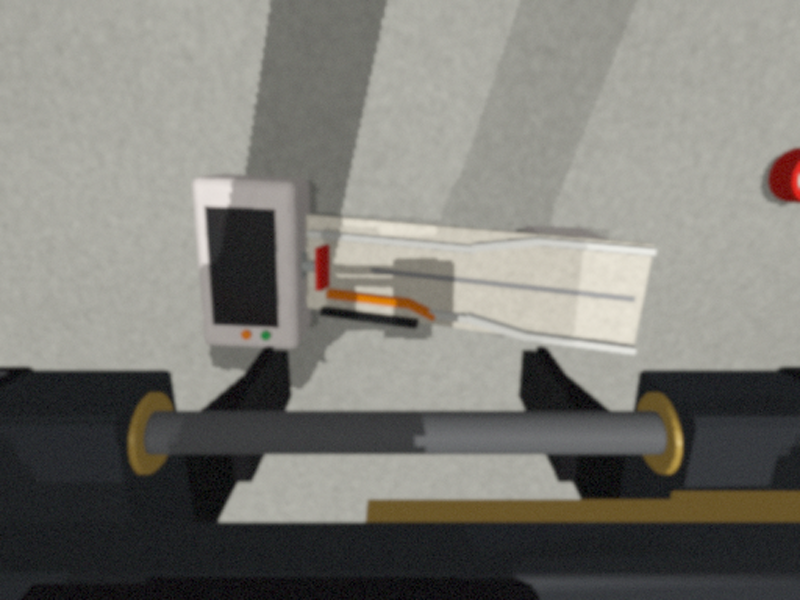

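The second wrist view (800 px) shows the stop at (322,268), the stripe (372,270)→(633,298), the wall ends at (655,250) and (635,351), and the intake corners at (194,181), (297,180), (298,348) and (211,346).

```bash
cat > c.py <<'E'
from h import *
np.set_printoptions(precision=4,suppress=True)
s=.64
def T(a,b): return tri(('w1',a[0]*s,a[1]*s),('w2',b[0]*s,b[1]*s))
for n,a,b in [('wallR',(498,280),(655,250)),('wallL',(491,362),(635,351)),('stripe top',(488,320),(633,298)),('int1',(131,222),(194,181)),('int2',(145,355),(211,346)),('redpuck',(658,214),(800,177))]: print(n,*T(a,b))
N=[];
for f,p,q in(('w1',(290,295),(485,319.7)),('w2',(385,271.5),(630,297.7))):
    g=cv2.cvtColor(cv2.imread(f'pics/{f}.png'),cv2.COLOR_BGR2GRAY).astype(float); pts=[]
    for u in range(int(p[0]*s),int(q[0]*s)):
        v0=(p[1]+(u/s-p[0])*(q[1]-p[1])/(q[0]-p[0]))*s
        vs=np.arange(int(v0)-4,int(v0)+6); c=g[vs,u]; w=np.clip(np.median(c)-c-4,0,None)
        if w.sum()>4: pts.append((u,(w*vs).sum()/w.sum()))
    pts=np.array(pts); k=np.polyfit(*pts.T,1)
    for _ in range(3):
        r=abs(np.polyval(k,pts[:,0])-pts[:,1]); k=np.polyfit(*pts[r<1].T,1)
    print(f,len(pts),(r<1).sum(),k)
    o,d1=ray(f,150,np.polyval(k,150));_,d2=ray(f,400,np.polyval(k,400)); n=np.cross(d1,d2);n/=np.linalg.norm(n);N.append((n,n@o))
    i=cv2.imread(f'pics/{f}.png');h=cv2.cvtColor(i,cv2.COLOR_BGR2HSV)
    m=cv2.inRange(h,(0,140,50),(6,255,255))|cv2.inRange(h,(174,140,50),(180,255,255));m[:,360:]=0
    for c in cv2.findContours(m,0,2)[0]:
        if cv2.contourArea(c)>15: print('stop',cv2.boundingRect(c),cv2.minAreaRect(c))
(n1,a1),(n2,a2)=N; d=np.cross(n1,n2);d/=np.linalg.norm(d); d*=-np.sign(d[1])
p0=np.linalg.lstsq(np.array([n1,n2]),[a1,a2],rcond=None)[0]
p0=p0-d*(p0[1]/d[1])  # at y=0
print('stripe dir',d,'slope',np.degrees(np.arcsin(-d[2])),'angle between planes',np.degrees(np.arccos(abs(n1@n2))),'p(y=0)',p0)
E
python3 c.py
```

```text
wallR [0.5188 0.0243 0.0996] [0.0008172665560023716, 0.0008172665560026185]
wallL [0.5908 0.0226 0.0974] [0.0005444821290050371, 0.0005444821290047422]
stripe top [0.5549 0.0194 0.0907] [4.75282522483148e-05, 4.752825224834026e-05]
int1 [ 0.4793 -0.2944  0.0395] [4.263071859718213e-05, 4.2630718597201095e-05]
int2 [ 0.5941 -0.281   0.0767] [0.0020433255025969115, 0.002043325502596977]
redpuck [ 0.4809  0.2086 -0.0236] [0.001368688207832031, 0.0013686882078320327]
w1 125 123 [  0.1283 164.6202]
stop (150, 176, 9, 23) ((153.86724853515625, 187.0088653564453), (21.951269149780273, 7.7162041664123535), 86.18592071533203)
w2 157 157 [  0.1117 145.7623]
stop (202, 157, 8, 28) ((205.5, 170.5), (7.0, 27.0), 0.0)
stripe dir [-0.0449 -0.9632 -0.265 ] slope 15.365836942664036 angle between planes 4.705493815858799 p(y=0) [0.5555 0.     0.0807]
```

```bash
python3 -m handwheel '[{"x":-0.1,"y":0.03,"z":0,"wx":0,"wy":0,"wz":0},{"x":-0.1,"y":0.03,"z":0,"wx":0,"wy":0,"wz":0},{"x":-0.1,"y":0.03,"z":0,"wx":0,"wy":0,"wz":0},{"x":-0.1,"y":0.03,"z":0,"wx":0,"wy":0,"wz":0},{"x":-0.1,"y":0.03,"z":0,"wx":0,"wy":0,"wz":0}]'; cat > c3.py <<'E'
from h import *
np.set_printoptions(precision=4,suppress=True)
P0=np.array([0.5555,0,.0825]);D=np.array([-.0449,-.9632,-.265]); N=[]
for f in('w1','w2','w3'):
    g=cv2.cvtColor(cv2.imread(f'pics/{f}.png'),cv2.COLOR_BGR2GRAY).astype(float); pts=[]
    a=proj(f,P0+D*.11);b=proj(f,P0-D*.015)
    for u in range(int(a[0]),int(b[0])):
        v0=a[1]+(u-a[0])*(b[1]-a[1])/(b[0]-a[0]); vs=np.arange(round(v0)-8,round(v0)+9); c=g[vs,u]
        bg=cv2.medianBlur(c.astype(np.float32).reshape(-1,1).repeat(5,1),5)[:,2]; w=np.clip(np.median(c)-c-5,0,None)
        k=np.argmax(w)
        if w[k]>4: l=slice(max(k-2,0),k+3); pts.append((u,(w[l]*vs[l]).sum()/w[l].sum()))
    pts=np.array(pts); best=None
    rng=np.random.default_rng(0)
    for _ in range(300):
        i,j=rng.choice(len(pts),2,False)
        if pts[i,0]==pts[j,0]: continue
        k=np.polyfit(pts[[i,j],0],pts[[i,j],1],1); inl=abs(np.polyval(k,pts[:,0])-pts[:,1])<.7
        if best is None or inl.sum()>best.sum(): best=inl
    k=np.polyfit(*pts[best].T,1); print(f,len(pts),best.sum(),k,'pred',a,b,'offset at ends',np.polyval(k,a[0])-a[1],np.polyval(k,b[0])-b[1])
    o,d1=ray(f,a[0],np.polyval(k,a[0]));_,d2=ray(f,b[0],np.polyval(k,b[0]));n=np.cross(d1,d2);n/=np.linalg.norm(n);N.append((n,n@o))
# point at given y: solve x,z LSQ
for y in(.015,-.05,-.1):
    A=np.array([[n[0],n[2]] for n,_ in N]);B=np.array([c-n[1]*y for n,c in N]); s,r,*_=np.linalg.lstsq(A,B,rcond=None); print(y,s,'res',A@s-B)
E
python3 - <<'E'
from h import *
i=snap('wrist','w3'); cv2.imwrite('pics/w3b.png',cv2.resize(i[50:300,100:500,::-1],(800,500),interpolation=cv2.INTER_CUBIC))
E
python3 c3.py
```

```text
time: 2.85
position: [0.6395, -0.1049, 0.239]
tool_rot: [0.01, -3.141, -0.001]
ft_force: [0.4, -0.8, -0.4]
grip_width: 1.002
grip_force: 0.0
w1 88 88 [  0.1341 163.0266] pred [219.7273 193.2186] [307.9604 204.5684] offset at ends -0.7245103416244092 -0.24143432869746562
w2 113 113 [  0.1119 145.7175] pred [285.5411 178.0434] [398.6066 190.7115] offset at ends -0.38796253230947286 -0.4096341154154004
w3 120 120 [ 0.0483 72.5332] pred [258.0709  87.5563] [378.8828  93.2061] offset at ends -2.546243342005411 -2.355276918317358
0.015 [0.5542 0.092 ] res [ 0.0001 -0.0002  0.    ]
-0.05 [0.551  0.0739] res [ 0.0003 -0.0004  0.0001]
-0.1 [0.5485 0.0601] res [ 0.0004 -0.0005  0.0001]
```

View pics/w3b.png

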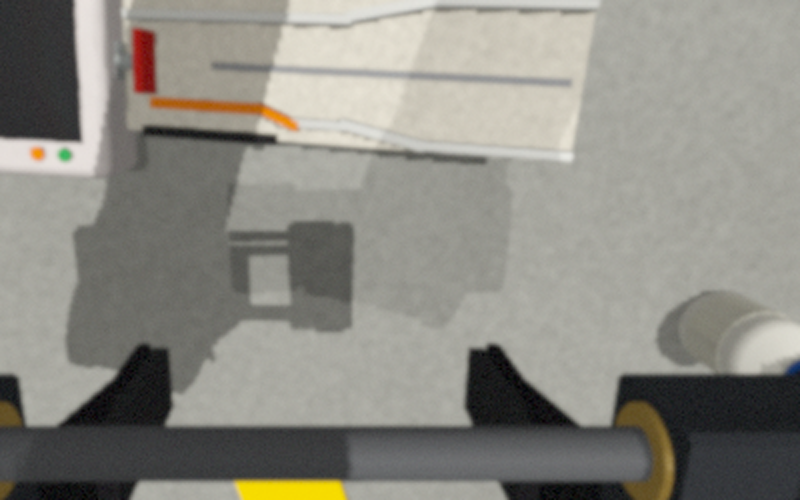

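The third view (crop) shows the stop at (133–155, 30–93), the stripe (211,65)→(571,82), the shoe (150,102)→(298,128), and the wall ends at (597,8) and (573,158).

```bash
cat > c4.py <<'E'
from h import *
np.set_printoptions(precision=4,suppress=True)
O=np.array([.5542,.015,.092]); t=np.array([-.0496,-1,0]);t/=np.linalg.norm(t); D=t*np.cos(np.radians(15.1))+np.array([0,0,-np.sin(np.radians(15.1))]); n=np.cross(np.cross([0,0,1],D),D);n*=-1/np.linalg.norm(n);n*=np.sign(n[2]);L=np.cross(n,D)
def onf(f,u,v,h):
    o,d=ray(f,u,v); p=o+d*((n@(O-o)+h)/(n@d)); return np.array([(p-O)@D,(p-O)@L]),p
print('D',D,'n',n,'L',L)
q=lambda u,v:(u/2+100,v/2+50)
for nm,u,v,h in[('stripe top',571,82,0),('stripe low',211,65,0),('wallR end',597,5,.010),('wallL end',573,155,.010),('shoe start',298,128,.010),('shoe ',150,102,.01),('narrow start R',435,7,.01),('narrow end R',350,22,.01),('narrow end L',350,124,.01),('Rwall inner low',150,22,.01)]: print(nm,*onf('w3',*q(u,v),h))
for f in('w1','w2','w3'):
    h=cv2.cvtColor(cv2.imread(f'pics/{f}.png'),cv2.COLOR_BGR2HSV);m=cv2.inRange(h,(0,130,40),(6,255,255))|cv2.inRange(h,(174,130,40),(180,255,255))
    cs=[c for c in cv2.findContours(m,0,2)[0] if 60<cv2.contourArea(c)<400 and c[:,0,0].max()<300]
    for c in cs:
        x,y,w,hh=cv2.boundingRect(c); print(f,(x,y,w,hh),'right@2mm',onf(f,x+w-.5,y+hh/2,.002)[0],'right@18',onf(f,x+w-.5,y+hh/2,.018)[0],'left@18',onf(f,x-.5,y+hh/2,.018)[0])
E
python3 c4.py; python3 go.py 0.44 0.3214 0.12 90 0
```

```text
D [-0.0478 -0.9643 -0.2605] n [-0.0129 -0.2602  0.9655] L [ 0.9988 -0.0495  0.    ]
stripe top [-0.0033 -0.0002] [0.5542 0.0182 0.0929]
stripe low [ 0.1866 -0.    ] [ 0.5452 -0.1649  0.0434]
wallR end [-0.0077 -0.0334] [0.5211 0.0215 0.1037]
wallL end [-0.0087  0.0337] [0.5881 0.0191 0.1039]
shoe start [0.1311 0.0302] [ 0.578  -0.1156  0.0675]
shoe  [0.2194 0.0218] [ 0.5653 -0.2003  0.0445]
narrow start R [ 0.0649 -0.0311] [ 0.5199 -0.0486  0.0847]
narrow end R [ 0.1064 -0.0233] [ 0.5257 -0.089   0.0739]
narrow end L [0.1028 0.0263] [ 0.5754 -0.088   0.0749]
Rwall inner low [ 0.2182 -0.0204] [ 0.5233 -0.197   0.0448]
w1 (150, 176, 9, 23) right@2mm [0.2201 0.0031] right@18 [ 0.2095 -0.0027] left@18 [ 0.224  -0.0009]
w2 (202, 157, 8, 29) right@2mm [0.221 0.003] right@18 [ 0.2139 -0.0013] left@18 [ 0.2241 -0.0002]
w3 (167, 65, 10, 31) right@2mm [ 0.2215 -0.0006] right@18 [ 0.2124 -0.    ] left@18 [0.2246 0.0005]
t 2.9 pos [ 0.6385 -0.1066  0.2394] ydir [-0.004  1.     0.001] zdir [-0.     0.001 -1.   ]
row xyz [0.1969 0.4287 0.1198] w [ 0.04 -0.02  0.21] rows>= 12.0
```

```bash
python3 -m handwheel '[{"x":0.2,"y":0.427,"z":0.03,"wx":0,"wy":0,"wz":0},{"x":0.2,"y":0.427,"z":0.03,"wx":0,"wy":0,"wz":0},{"x":0.2,"y":0.427,"z":0.03,"wx":0,"wy":0,"wz":0},{"x":0.2,"y":0.427,"z":0.03,"wx":0,"wy":0,"wz":0},{"x":0.2,"y":0.427,"z":0.03,"wx":0,"wy":0,"wz":0},{"x":0.2,"y":0.427,"z":0.03,"wx":0,"wy":0,"wz":0},{"x":0.2,"y":0.427,"z":0.03,"wx":0,"wy":0,"wz":0},{"x":0.2,"y":0.427,"z":0.03,"wx":0,"wy":0,"wz":0},{"x":0.2,"y":0.427,"z":0.03,"wx":0,"wy":0,"wz":0},{"x":0.2,"y":0.427,"z":0.03,"wx":0,"wy":0,"wz":0}]' 0.066
python3 -m handwheel '[{"x":0,"y":0.1,"z":0,"wx":0,"wy":0,"wz":0},{"x":0,"y":0.08,"z":0,"wx":0,"wy":0,"wz":0},{"x":0,"y":0.08,"z":0,"wx":0,"wy":0,"wz":0},{"x":0,"y":0.08,"z":0,"wx":0,"wy":0,"wz":0}]'
cat > p.py <<'E'
from h import *; import sys
np.set_printoptions(precision=4,suppress=True)
f=sys.argv[1]; i=snap('wrist',f); h=cv2.cvtColor(i,cv2.COLOR_RGB2HSV); m=cv2.inRange(h,(105,120,40),(130,255,255))
for c in cv2.findContours(m,0,2)[0]:
    if cv2.contourArea(c)<60: continue
    hull=cv2.convexHull(c); mm=np.zeros_like(m); cv2.fillConvexPoly(mm,hull,255)
    wh=cv2.inRange(h,(0,0,110),(180,80,255))&mm
    M=cv2.moments(wh,True); 
    if M['m00']>30: u,v=M['m10']/M['m00'],M['m01']/M['m00']; print(cv2.boundingRect(c),'inset',round(u,1),round(v,1),'at z.026',plane(f,u,v,.026)[:2],'w',cv2.boundingRect(wh))
cv2.imwrite(f'pics/{f}b.png',cv2.resize(i[:,:,::-1],(800,600)))
E
python3 p.py w4
```

```text
time: 3.73
position: [0.46, 0.2688, 0.2139]
tool_rot: [-0.001, 3.141, 0.004]
ft_force: [0.8, 0.4, 0.0]
grip_width: 0.761
grip_force: 0.0
time: 4.07
position: [0.4601, 0.3498, 0.2131]
tool_rot: [-0.009, 3.142, 0.001]
ft_force: [0.1, -1.4, 0.2]
grip_width: 0.757
grip_force: 0.0
(235, 204, 49, 54) inset 259.6 236.4 at z.026 [0.5508 0.3514] w (239, 218, 44, 38)
(288, 136, 25, 27) inset 299.2 148.3 at z.026 [0.438  0.3968] w (291, 140, 21, 22)
(218, 132, 37, 38) inset 236.0 151.8 at z.026 [0.4425 0.3232] w (221, 137, 31, 31)
```

View pics/w4b.png

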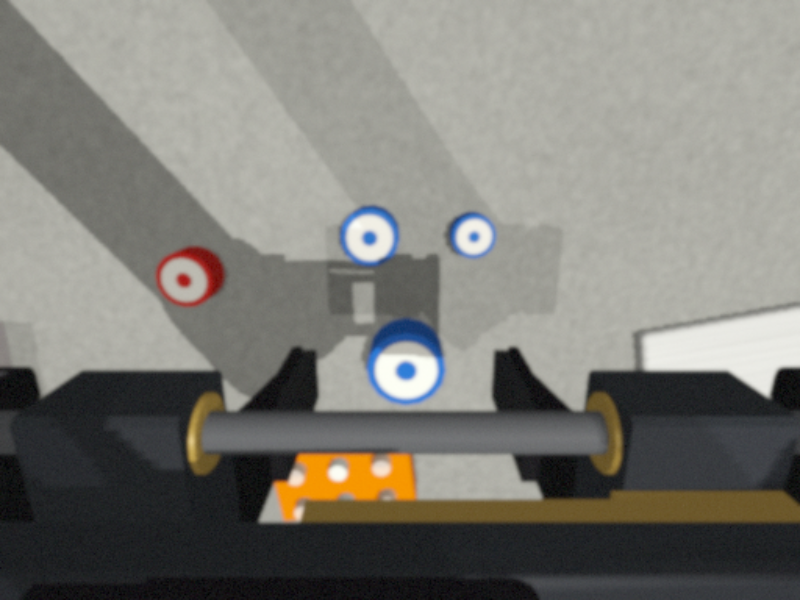

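The wrist view (800 px) shows the middle blue puck at (369,238), the small one at (473,236), the large one at (405,365) and the red one at (187,278). The middle puck comes out near (0.442, 0.3225).

```bash
python3 go.py 0.442 0.3225 0.06 87.2 0
```

```text
t 4.12 pos [0.4612 0.3475 0.2132] ydir [-0.002  1.    -0.   ] zdir [ 0. -0. -1.]
row xyz [ 0.0193 -0.0249  0.1532] w [-0.01  0.02  2.93] rows>= 4.0
```

```bash
python3 -m handwheel '[{"x":0.0193,"y":-0.0249,"z":0.02,"wx":0,"wy":0,"wz":2.9},{"x":0.0193,"y":-0.0249,"z":0.153,"wx":0,"wy":0,"wz":2.9},{"x":0.0193,"y":-0.0249,"z":0.153,"wx":0,"wy":0,"wz":2.9},{"x":0.0193,"y":-0.0249,"z":0.153,"wx":0,"wy":0,"wz":2.9},{"x":0.0193,"y":-0.0249,"z":0.153,"wx":0,"wy":0,"wz":2.9},{"x":0.0193,"y":-0.0249,"z":0.153,"wx":0,"wy":0,"wz":2.9},{"x":0.0193,"y":-0.0249,"z":0.153,"wx":0,"wy":0,"wz":2.9}]'; python3 go.py 0.442 0.3225 0.005 87.2 0
```

```text
time: 4.7
position: [0.4439, 0.3225, 0.0615]
tool_rot: [0.081, 3.139, 0.002]
ft_force: [0.6, 1.1, 0.2]
grip_width: 0.758
grip_force: 0.0
t 4.7 pos [0.4439 0.3225 0.0615] ydir [0.051 0.999 0.001] zdir [ 0.002  0.001 -1.   ]
row xyz [ 0.002  -0.0001  0.0565] w [ 0.06  0.08 -0.15] rows>= 2.0
```

```bash
python3 -m handwheel '[{"x":0.0015,"y":0,"z":0.03,"wx":0,"wy":0,"wz":0},{"x":0.0015,"y":0,"z":0.045,"wx":0,"wy":0,"wz":0},{"x":0.0015,"y":0,"z":0.056,"wx":0,"wy":0,"wz":0},{"x":0.0015,"y":0,"z":0.056,"wx":0,"wy":0,"wz":0},{"x":0.0015,"y":0,"z":0.056,"wx":0,"wy":0,"wz":0}]'
python3 -m handwheel '[{"x":0,"y":0,"z":0,"wx":0,"wy":0,"wz":0},{"x":0,"y":0,"z":0,"wx":0,"wy":0,"wz":0},{"x":0,"y":0,"z":0,"wx":0,"wy":0,"wz":0},{"x":0,"y":0,"z":0,"wx":0,"wy":0,"wz":0},{"x":0,"y":0,"z":0,"wx":0,"wy":0,"wz":0},{"x":0,"y":0,"z":0,"wx":0,"wy":0,"wz":0}]' 0.03 20
```

```text
time: 5.12
position: [0.4425, 0.3238, 0.0054]
tool_rot: [0.078, 3.139, 0.003]
ft_force: [0.1, 0.3, 0.6]
grip_width: 0.757
grip_force: 0.0
time: 5.62
position: [0.4416, 0.3235, 0.0042]
tool_rot: [0.078, 3.14, 0.001]
ft_force: [-1.0, 0.2, 3.7]
grip_width: 0.5
grip_force: 20.0
```

```bash
python3 -m handwheel '[{"x":0,"y":0,"z":-0.04,"wx":0,"wy":0,"wz":0},{"x":0,"y":0,"z":-0.08,"wx":0,"wy":0,"wz":0},{"x":0,"y":0,"z":-0.12,"wx":0,"wy":0,"wz":0},{"x":0,"y":0,"z":-0.15,"wx":0,"wy":0,"wz":0},{"x":0,"y":0,"z":-0.15,"wx":0,"wy":0,"wz":0}]'; cat > t.py <<'E'
# t.py s h lat: row to TCP at floor coordinate s (m along chute from O), h above floor, lateral lat
from c4 import O,D,n,L
from go import *
v=list(map(float,sys.argv[1:]))
s=ctrl.get_state(); 
row(O+D*v[0]+n*v[1]+L*v[2],87.2,-15.1)
e=s['position']-O; print('now s,h,lat mm',(1000*np.array([e@D,e@n,e@L])).round(1),'force D,n,L',np.array([s['ft_force']@D,s['ft_force']@n,s['ft_force']@L]).round(2),'w',s['grip_width'],s['grip_force'])
E
python3 - <<'E'
s=open('c4.py').read(); i=s.index("print('D'"); open('c4.py','w').write(s[:i])
E
python3 t.py .037 .06 0
```

```text
time: 6.03
position: [0.4447, 0.3255, 0.1605]
tool_rot: [0.078, 3.133, 0.013]
ft_force: [0.9, 1.4, -1.1]
grip_width: 0.502
grip_force: 20.0
t 6.03 pos [0.4447 0.3255 0.1605] ydir [0.05  0.999 0.009] zdir [ 0.008  0.008 -1.   ]
row xyz [-0.1248 -0.3561  0.0181] w [-14.6    0.45  -0.01] rows>= 10.0
now s,h,lat mm [-312.   -13.2 -124.8] force D,n,L [-1.11 -1.48  0.79] w 0.5015471516931956 19.99949569813907
```

```bash
python3 -m handwheel '[{"x":-0.125,"y":-0.356,"z":0.018,"wx":-14.6,"wy":0.4,"wz":0},{"x":-0.125,"y":-0.356,"z":0.018,"wx":-14.6,"wy":0.4,"wz":0},{"x":-0.125,"y":-0.356,"z":0.018,"wx":-14.6,"wy":0.4,"wz":0},{"x":-0.125,"y":-0.356,"z":0.018,"wx":-14.6,"wy":0.4,"wz":0},{"x":-0.125,"y":-0.356,"z":0.018,"wx":-14.6,"wy":0.4,"wz":0},{"x":-0.125,"y":-0.356,"z":0.018,"wx":-14.6,"wy":0.4,"wz":0},{"x":-0.125,"y":-0.356,"z":0.018,"wx":-14.6,"wy":0.4,"wz":0},{"x":-0.125,"y":-0.356,"z":0.018,"wx":-14.6,"wy":0.4,"wz":0},{"x":-0.125,"y":-0.356,"z":0.018,"wx":-14.6,"wy":0.4,"wz":0},{"x":-0.125,"y":-0.356,"z":0.018,"wx":-14.6,"wy":0.4,"wz":0}]'; 
python3 -m handwheel '[{"x":0,"y":0,"z":0,"wx":0,"wy":0,"wz":0},{"x":0,"y":0,"z":0,"wx":0,"wy":0,"wz":0},{"x":0,"y":0,"z":0,"wx":0,"wy":0,"wz":0}]' >/dev/null; python3 t.py .037 .015 0
```

```text
time: 6.87
position: [0.5489, -0.0477, 0.1345]
tool_rot: [0.092, 3.115, 0.389]
ft_force: [-0.6, -0.2, -1.0]
grip_width: 0.496
grip_force: 20.0
t 7.12 pos [ 0.5478 -0.0368  0.1349] ydir [0.047 0.966 0.253] zdir [ 0.004  0.253 -0.967]
row xyz [-0.0042  0.0023  0.04  ] w [-0.44 -0.5  -0.01] rows>= 1.0
now s,h,lat mm [39.  55.  -3.9] force D,n,L [-0.57 -0.71 -0.32] w 0.502359975820451 19.999854234047234
```

```bash
python3 -m handwheel '[{"x":-0.004,"y":0.002,"z":0.02,"wx":-0.4,"wy":-0.5,"wz":0},{"x":-0.004,"y":0.002,"z":0.035,"wx":-0.4,"wy":-0.5,"wz":0},{"x":-0.004,"y":0.002,"z":0.042,"wx":-0.4,"wy":-0.5,"wz":0},{"x":-0.004,"y":0.002,"z":0.042,"wx":-0.4,"wy":-0.5,"wz":0},{"x":-0.004,"y":0.002,"z":0.042,"wx":-0.4,"wy":-0.5,"wz":0}]'; python3 t.py .037 .0055 0
python3 -m handwheel '[{"x":0,"y":0,"z":0.002,"wx":0,"wy":0,"wz":0},{"x":0,"y":0,"z":0.004,"wx":0,"wy":0,"wz":0},{"x":0,"y":0,"z":0.004,"wx":0,"wy":0,"wz":0}]' >/dev/null;  python3 t.py .037 .0055 0
```

```text
time: 7.53
position: [0.5525, -0.0251, 0.0955]
tool_rot: [0.076, 3.106, 0.41]
ft_force: [0.1, 0.2, -1.5]
grip_width: 0.498
grip_force: 20.0
t 7.53 pos [ 0.5525 -0.0251  0.0955] ydir [0.047 0.965 0.259] zdir [ 0.014  0.259 -0.966]
row xyz [0.0003 0.0008 0.0083] w [-0.08  0.06  0.  ] rows>= 1.0
now s,h,lat mm [37.8 13.8  0.2] force D,n,L [ 0.22 -1.51  0.11] w 0.49800982627642526 19.999656029976904
t 7.78 pos [ 0.553  -0.0252  0.0919] ydir [0.049 0.965 0.259] zdir [ 0.015  0.259 -0.966]
row xyz [0.0008 0.0019 0.0049] w [-0.09  0.16 -0.08] rows>= 1.0
now s,h,lat mm [38.9 10.4  0.8] force D,n,L [ 0.8  -1.26 -0.23] w 0.5002983894918238 19.99971436802298
```

Step down watching for contact.

```bash
for i in 1 2 3; do python3 -m handwheel '[{"x":0,"y":0,"z":0.0015,"wx":0,"wy":0,"wz":0},{"x":0,"y":0,"z":0.0015,"wx":0,"wy":0,"wz":0}]' >/dev/null;  python3 t.py .037 .0055 0 | tail -1; done
```

```text
now s,h,lat mm [39.1  8.6  0.6] force D,n,L [-0.27 -0.82 -0.39] w 0.4982781411930195 19.99962057452649
now s,h,lat mm [39.1  6.9  0.5] force D,n,L [ 0.32 -0.61  0.12] w 0.4954684080095659 19.999662679620087
now s,h,lat mm [39.   5.3  0.5] force D,n,L [ 0.5  -1.67  0.15] w 0.5000155561153675 19.999617794528604
```

```bash
for i in 1 2; do python3 -m handwheel '[{"x":0,"y":0,"z":0.001,"wx":0,"wy":0,"wz":0},{"x":0,"y":0,"z":0.001,"wx":0,"wy":0,"wz":0}]' >/dev/null;  python3 t.py .037 .0055 0 | tail -1; done
```

```text
now s,h,lat mm [39.   4.4  0.5] force D,n,L [ 0.07 -0.12 -0.89] w 0.5009635234119525 19.99970594421029
now s,h,lat mm [39.   3.4  0.5] force D,n,L [ 0.04 -1.02  0.46] w 0.4971996208295313 19.99960375484079
```

```bash
python3 -m handwheel '[{"x":0,"y":0,"z":0.001,"wx":0,"wy":0,"wz":0},{"x":0,"y":0,"z":0.001,"wx":0,"wy":0,"wz":0}]' >/dev/null;  python3 t.py .037 .0055 0 | tail -1;  python3 -m handwheel '[{"x":0,"y":0,"z":0.0005,"wx":0,"wy":0,"wz":0},{"x":0,"y":0,"z":0.0005,"wx":0,"wy":0,"wz":0}]' >/dev/null;  python3 t.py .037 .0055 0 | tail -1
```

```text
now s,h,lat mm [39.1  3.   0.7] force D,n,L [-0.58  1.09 -1.26] w 0.500706569422021 20.000538071617484
now s,h,lat mm [39.1  3.   0.8] force D,n,L [-1.12  4.68 -1.52] w 0.4975514191925354 20.002470617182553
```

```bash
python3 -m handwheel '[{"x":0,"y":0,"z":-0.0007,"wx":0,"wy":0,"wz":0},{"x":0,"y":0,"z":-0.0007,"wx":0,"wy":0,"wz":0},{"x":0,"y":0,"z":-0.0007,"wx":0,"wy":0,"wz":0},{"x":0,"y":0,"z":-0.0007,"wx":0,"wy":0,"wz":0},{"x":0,"y":0,"z":-0.0007,"wx":0,"wy":0,"wz":0}]' 0.064; python3 t.py .037 .045 0 | tail -1
python3 -m handwheel '[{"x":0,"y":0,"z":-0.03,"wx":0,"wy":0,"wz":0},{"x":0,"y":0.02,"z":-0.045,"wx":0,"wy":0,"wz":0},{"x":0,"y":0.05,"z":-0.045,"wx":0,"wy":0,"wz":0},{"x":0,"y":0.05,"z":-0.045,"wx":0,"wy":0,"wz":0},{"x":0,"y":0.05,"z":-0.045,"wx":0,"wy":0,"wz":0}]'; python3 t.py -.011 .04 0
```

```text
time: 9.37
position: [0.5529, -0.0233, 0.0844]
tool_rot: [0.079, 3.106, 0.409]
ft_force: [0.5, -0.1, 0.1]
grip_width: 0.719
grip_force: 0.0
now s,h,lat mm [39.   2.6  0.6] force D,n,L [0.08 0.09 0.5 ] w 0.7192860481989793 0.0
time: 9.78
position: [0.555, 0.0154, 0.1415]
tool_rot: [0.073, 3.105, 0.41]
ft_force: [0.6, -0.2, -0.1]
grip_width: 0.733
grip_force: 0.0
t 9.78 pos [0.555  0.0154 0.1415] ydir [0.045 0.965 0.26 ] zdir [ 0.015  0.259 -0.966]
row xyz [ 0.0008 -0.0023  0.0077] w [-0.04  0.12  0.14] rows>= 1.0
now s,h,lat mm [-13.3  47.7   0.8] force D,n,L [ 0.21 -0.05  0.6 ] w 0.732925532786047 0.0
```

```bash
python3 -m handwheel '[{"x":0,"y":0,"z":0,"wx":0,"wy":0,"wz":0},{"x":0,"y":0,"z":0,"wx":0,"wy":0,"wz":0},{"x":0,"y":0,"z":0,"wx":0,"wy":0,"wz":0},{"x":0,"y":0,"z":0,"wx":0,"wy":0,"wz":0},{"x":0,"y":0,"z":0,"wx":0,"wy":0,"wz":0},{"x":0,"y":0,"z":0,"wx":0,"wy":0,"wz":0}]' 0 20 | tail -2
python3 - <<'E'
from h import *
from c4 import *
i=snap('wrist','w5'); j=snap('side','s5')
a,b=proj('w5',O+D*.039),proj('s5',O+D*.039); print(a,b)
r=cv2.resize(i,(512,384)); 
x,y=map(int,b); c=cv2.resize(j[max(y-48,0):y+48,x-36:x+36],(288,384),interpolation=cv2.INTER_CUBIC)
cv2.imwrite('pics/c5.png',np.hstack([r,c])[:,:,::-1])
E
```

```text
grip_width: 0.369
grip_force: 0.0
[191.8066 207.5041] [279.8878 175.7858]
```

View pics/c5.png

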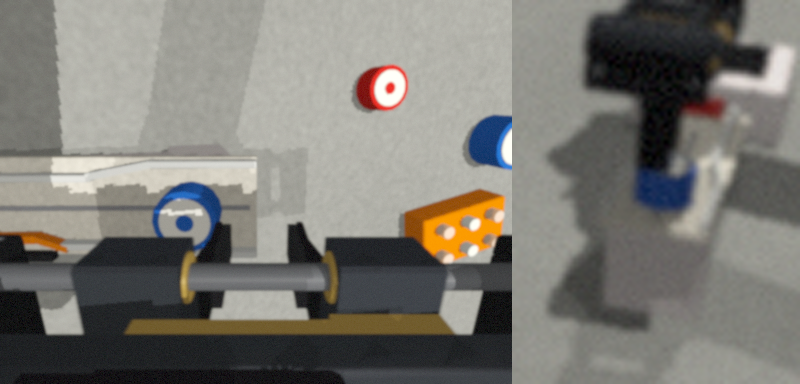

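The wrist view shows the puck flat in the chute mouth, its top at (185,215) on the stripe, with the fingers still closing. Red puck and rack are undisturbed.

```bash
python3 -m handwheel '[{"x":0,"y":0,"z":0,"wx":0,"wy":0,"wz":0},{"x":0,"y":0,"z":0,"wx":0,"wy":0,"wz":0},{"x":0,"y":0,"z":0,"wx":0,"wy":0,"wz":0},{"x":0,"y":0,"z":0,"wx":0,"wy":0,"wz":0},{"x":0,"y":0,"z":0,"wx":0,"wy":0,"wz":0},{"x":0,"y":0,"z":0,"wx":0,"wy":0,"wz":0},{"x":0,"y":0,"z":0.02,"wx":0,"wy":0,"wz":0},{"x":0,"y":0,"z":0.035,"wx":0,"wy":0,"wz":0},{"x":0,"y":0,"z":0.035,"wx":0,"wy":0,"wz":0},{"x":0,"y":0,"z":0.035,"wx":0,"wy":0,"wz":0}]' | tail -2; python3 t.py 0 .0045 -0.0007
```

```text
grip_width: 0.009
grip_force: 0.0
t 11.22 pos [0.5546 0.0224 0.1067] ydir [0.049 0.965 0.259] zdir [ 0.013  0.258 -0.966]
row xyz [ 0.0008 -0.011   0.0077] w [-0.12  0.02 -0.1 ] rows>= 1.0
now s,h,lat mm [-11.   12.2   0.1] force D,n,L [ 0.42  0.57 -0.23] w 0.009217080504767031 0.0
```

```bash
python3 -m handwheel '[{"x":0.0008,"y":0,"z":0.008,"wx":0,"wy":0,"wz":0},{"x":0.0008,"y":-0.004,"z":0.008,"wx":0,"wy":0,"wz":0},{"x":0.0008,"y":-0.008,"z":0.008,"wx":0,"wy":0,"wz":0},{"x":0.0008,"y":-0.011,"z":0.008,"wx":0,"wy":0,"wz":0},{"x":0.0008,"y":-0.014,"z":0.008,"wx":0,"wy":0,"wz":0},{"x":0.0008,"y":-0.017,"z":0.008,"wx":0,"wy":0,"wz":0},{"x":0.0008,"y":-0.020,"z":0.008,"wx":0,"wy":0,"wz":0},{"x":0.0008,"y":-0.023,"z":0.008,"wx":0,"wy":0,"wz":0}]' | tail -2; python3 t.py .06 .0045 0
```

```text
grip_width: 0.005
grip_force: 0.4
t 11.88 pos [0.5536 0.002  0.0937] ydir [0.049 0.965 0.259] zdir [ 0.015  0.259 -0.966]
row xyz [-0.     -0.0479  0.0005] w [-0.07  0.15 -0.1 ] rows>= 2.0
now s,h,lat mm [12.1  5.   0. ] force D,n,L [-0.65  0.35  0.23] w 0.004589733844725609 0.41150282020680606
```

```bash
python3 -m handwheel '[{"x":0,"y":-0.005,"z":0,"wx":0,"wy":0,"wz":0},{"x":0,"y":-0.01,"z":0,"wx":0,"wy":0,"wz":0},{"x":0,"y":-0.015,"z":0,"wx":0,"wy":0,"wz":0},{"x":0,"y":-0.02,"z":0,"wx":0,"wy":0,"wz":0},{"x":0,"y":-0.025,"z":0,"wx":0,"wy":0,"wz":0},{"x":0,"y":-0.03,"z":0,"wx":0,"wy":0,"wz":0},{"x":0,"y":-0.035,"z":0,"wx":0,"wy":0,"wz":0},{"x":0,"y":-0.04,"z":0,"wx":0,"wy":0,"wz":0},{"x":0,"y":-0.045,"z":0,"wx":0,"wy":0,"wz":0},{"x":0,"y":-0.05,"z":0,"wx":0,"wy":0,"wz":0}]' | tail -2; python3 t.py .06 .0045 0
python3 - <<'E'
from h import *
i=snap('wrist','w6'); cv2.imwrite('pics/w6b.png',cv2.resize(i[100:300,100:400,::-1],(750,500),interpolation=cv2.INTER_CUBIC))
E
```

```text
grip_width: 0.008
grip_force: 0.5
t 12.72 pos [ 0.5509 -0.0466  0.0804] ydir [0.049 0.965 0.259] zdir [ 0.015  0.258 -0.966]
row xyz [-0.0002  0.0025  0.0003] w [-0.1   0.12 -0.1 ] rows>= 1.0
now s,h,lat mm [62.5  4.8 -0.2] force D,n,L [-0.92  0.16 -0.6 ] w 0.007748612277342927 0.5009792139753699
```

View pics/w6b.png

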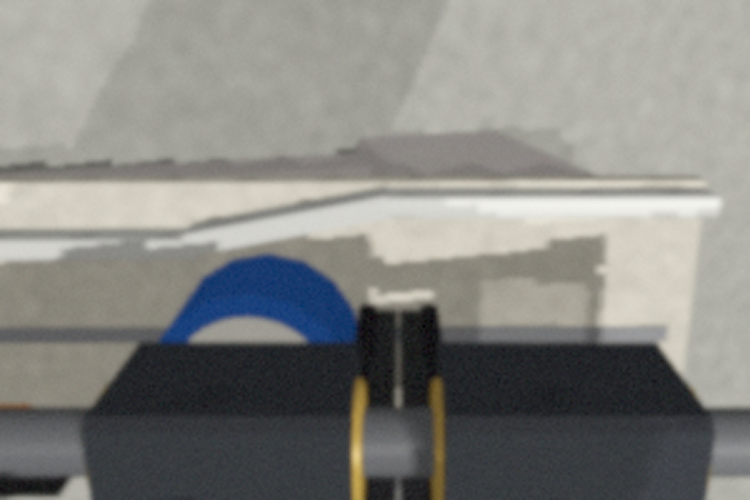

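The crop shows the puck (centre about u=258) upright and touching the closed fingers (edge near u=360), just entering the narrowing.

```bash
python3 -m handwheel '[{"x":0,"y":-0.004,"z":0,"wx":0,"wy":0,"wz":0},{"x":0,"y":-0.008,"z":0,"wx":0,"wy":0,"wz":0},{"x":0,"y":-0.012,"z":0,"wx":0,"wy":0,"wz":0},{"x":0,"y":-0.016,"z":0,"wx":0,"wy":0,"wz":0},{"x":0,"y":-0.020,"z":0,"wx":0,"wy":0,"wz":0},{"x":0,"y":-0.024,"z":0,"wx":0,"wy":0,"wz":0}]' | tail -1; python3 t.py .1 .0045 0|tail -1
for i in 1 2 3; do python3 -m handwheel '[{"x":0,"y":-0.002,"z":0,"wx":0,"wy":0,"wz":0},{"x":0,"y":-0.004,"z":0,"wx":0,"wy":0,"wz":0},{"x":0,"y":-0.006,"z":0,"wx":0,"wy":0,"wz":0},{"x":0,"y":-0.008,"z":0,"wx":0,"wy":0,"wz":0}]' | tail -1; python3 t.py .1 .0045 0|tail -1; done
```

```text
grip_force: 0.4
now s,h,lat mm [86.4  4.8 -0.3] force D,n,L [-1.39  0.51 -0.35] w 0.006241060410044244 0.35558275412768126
grip_force: 0.4
now s,h,lat mm [94.   4.9 -0.2] force D,n,L [-0.58  0.3   0.71] w 0.004309467325265877 0.38402125239372253
grip_force: 0.4
now s,h,lat mm [102.2   4.9  -0.2] force D,n,L [-0.93  0.74 -0.9 ] w 0.0012531693205581102 0.40578849613666534
grip_force: 1.4
now s,h,lat mm [109.8   4.9  -0.4] force D,n,L [-2.92  1.29 -1.42] w 0.005998936568027431 1.3722630869597197
```

```bash
for i in 1 2 3 4; do python3 -m handwheel '[{"x":0,"y":-0.002,"z":0,"wx":0,"wy":0,"wz":0},{"x":0,"y":-0.004,"z":0,"wx":0,"wy":0,"wz":0},{"x":0,"y":-0.006,"z":0,"wx":0,"wy":0,"wz":0},{"x":0,"y":-0.008,"z":0,"wx":0,"wy":0,"wz":0}]' | tail -1; python3 t.py .1 .0045 0|tail -1; done
```

```text
grip_force: 2.7
now s,h,lat mm [117.2   4.9  -0.4] force D,n,L [-4.71  4.05 -1.79] w 0.005541451739658847 2.651369171217084
grip_force: 1.6
now s,h,lat mm [126.5   4.8  -0.2] force D,n,L [-2.98  0.92 -1.02] w 0.0031142069541439566 1.6409244574606419
grip_force: 1.8
now s,h,lat mm [134.2   4.9  -0.1] force D,n,L [-3.84  0.49  0.47] w 0.005723308263807027 1.7998096067458391
grip_force: 1.9
now s,h,lat mm [142.1   5.   -0.2] force D,n,L [-4.02 -1.05  1.17] w 0.003079452438925996 1.8934767879545689
```

```bash
python3 -m handwheel '[{"x":0,"y":-0.001,"z":0,"wx":0,"wy":0,"wz":0},{"x":0,"y":-0.002,"z":0,"wx":0,"wy":0,"wz":0},{"x":0,"y":-0.003,"z":0,"wx":0,"wy":0,"wz":0}]' | tail -1; python3 t.py .1 .0045 0|tail -1
for i in 1 2 ; do python3 -m handwheel '[{"x":0,"y":-0.0005,"z":0,"wx":0,"wy":0,"wz":0},{"x":0,"y":-0.001,"z":0,"wx":0,"wy":0,"wz":0}]' | tail -1; python3 t.py .1 .0045 0|tail -1; done
```

```text
grip_force: 2.0
now s,h,lat mm [145.    5.   -0.2] force D,n,L [-3.78  1.36  0.95] w 0.004924604036724377 1.9641617126762867
grip_force: 2.0
now s,h,lat mm [146.    5.   -0.2] force D,n,L [-4.4   0.7   1.27] w 0.001690384123993596 2.0002261362969875
grip_force: 2.0
now s,h,lat mm [147.    5.   -0.2] force D,n,L [-3.37  1.04  0.83] w 0.005459468021730322 2.041927194222808
```

```bash
for i in 1 2 ; do python3 -m handwheel '[{"x":0,"y":-0.0005,"z":0,"wx":0,"wy":0,"wz":0},{"x":0,"y":-0.001,"z":0,"wx":0,"wy":0,"wz":0}]' | tail -1; python3 t.py .1 .0045 0|tail -1; done
```

```text
grip_force: 2.1
now s,h,lat mm [148.    5.   -0.2] force D,n,L [-3.71  0.16  1.13] w 0.006216029013703316 2.0806765370070934
grip_force: 2.1
now s,h,lat mm [149.    5.   -0.2] force D,n,L [-4.3   1.18  0.55] w 0.006832307318164931 2.1181142516434193
```

```bash
for i in 1 2 ; do python3 -m handwheel '[{"x":0,"y":-0.0005,"z":0,"wx":0,"wy":0,"wz":0},{"x":0,"y":-0.001,"z":0,"wx":0,"wy":0,"wz":0}]' | tail -1; python3 t.py .1 .0045 0|tail -1; done
```

```text
grip_force: 2.2
now s,h,lat mm [150.    5.   -0.2] force D,n,L [-3.78  1.09  0.32] w 0.004543061456074929 2.1521467342972755
grip_force: 2.2
now s,h,lat mm [151.1   5.   -0.2] force D,n,L [-5.47  1.09  0.33] w 0.0006383943178541586 2.178642125800252
```

```bash
for i in 1 2 ; do python3 -m handwheel '[{"x":0,"y":-0.0005,"z":0,"wx":0,"wy":0,"wz":0},{"x":0,"y":-0.001,"z":0,"wx":0,"wy":0,"wz":0}]' | tail -1; python3 t.py .1 .0045 0|tail -1; done
```

```text
grip_force: 2.2
now s,h,lat mm [152.    5.   -0.3] force D,n,L [-4.42  0.73  1.45] w 0.005132678577184776 2.1973820496350527
grip_force: 2.2
now s,h,lat mm [153.    5.   -0.3] force D,n,L [-4.74  0.12  1.59] w 0.008647205838291563 2.2085549030452967
```

```bash
for i in 1 2 ; do python3 -m handwheel '[{"x":0,"y":-0.0005,"z":0,"wx":0,"wy":0,"wz":0},{"x":0,"y":-0.001,"z":0,"wx":0,"wy":0,"wz":0}]' | tail -1; python3 t.py .1 .0045 0|tail -1; done
```

```text
grip_force: 2.2
now s,h,lat mm [154.1   5.   -0.3] force D,n,L [-4.75  1.19  1.75] w 0.0028877855298093404 2.212550528347492
grip_force: 2.2
now s,h,lat mm [155.1   5.   -0.3] force D,n,L [-4.66  0.91  0.63] w 0.007404065089545894 2.2100288048386574
```

Now single 1 mm steps one at a time.

```bash
python3 -m handwheel '[{"x":0,"y":-0.0005,"z":0,"wx":0,"wy":0,"wz":0},{"x":0,"y":-0.001,"z":0,"wx":0,"wy":0,"wz":0}]' | tail -1; python3 t.py .1 .0045 0|tail -1
```

```text
grip_force: 2.2
now s,h,lat mm [156.1   5.   -0.3] force D,n,L [-4.63  1.    0.52] w 0.003910701377514591 2.2057991847395897
```

```bash
python3 -m handwheel '[{"x":0,"y":-0.0005,"z":0,"wx":0,"wy":0,"wz":0},{"x":0,"y":-0.001,"z":0,"wx":0,"wy":0,"wz":0}]' | tail -1; python3 t.py .1 .0045 0|tail -1
```

```text
grip_force: 2.2
now s,h,lat mm [157.1   5.   -0.4] force D,n,L [-4.07  0.84  0.73] w 0.00506865617982906 2.1985987666994333
```

```bash
python3 -m handwheel '[{"x":0,"y":-0.0005,"z":0,"wx":0,"wy":0,"wz":0},{"x":0,"y":-0.001,"z":0,"wx":0,"wy":0,"wz":0}]' | tail -1; python3 t.py .1 .0045 0|tail -1
```

```text
grip_force: 2.2
now s,h,lat mm [158.1   5.   -0.3] force D,n,L [-4.39  0.71  0.85] w 0.0057656416333101675 2.1903971023857594
```

```bash
python3 -m handwheel '[{"x":0,"y":-0.0005,"z":0,"wx":0,"wy":0,"wz":0},{"x":0,"y":-0.001,"z":0,"wx":0,"wy":0,"wz":0}]' | tail -1; python3 t.py .1 .0045 0|tail -1
```

```text
grip_force: 2.2
now s,h,lat mm [159.1   5.   -0.3] force D,n,L [-4.05  1.7   0.75] w 0.0004625138785317325 2.185418978333473
```

```bash
python3 -m handwheel '[{"x":0,"y":-0.0005,"z":0,"wx":0,"wy":0,"wz":0},{"x":0,"y":-0.001,"z":0,"wx":0,"wy":0,"wz":0}]' | tail -1; python3 t.py .1 .0045 0|tail -1
```

```text
grip_force: 2.2
now s,h,lat mm [160.1   5.   -0.3] force D,n,L [-4.13  0.61  1.4 ] w 0.005890601161495366 2.1819238923490047
```

```bash
python3 -m handwheel '[{"x":0,"y":-0.0005,"z":0,"wx":0,"wy":0,"wz":0},{"x":0,"y":-0.001,"z":0,"wx":0,"wy":0,"wz":0}]' | tail -1; python3 t.py .1 .0045 0|tail -1
```

```text
grip_force: 2.2
now s,h,lat mm [161.1   5.   -0.3] force D,n,L [-4.37  0.56  0.36] w 0.005384549338772643 2.1777875628322363
```

```bash
python3 -m handwheel '[{"x":0,"y":-0.0005,"z":0,"wx":0,"wy":0,"wz":0},{"x":0,"y":-0.001,"z":0,"wx":0,"wy":0,"wz":0}]' | tail -1; python3 t.py .1 .0045 0|tail -1
```

```text
grip_force: 2.2
now s,h,lat mm [162.1   5.   -0.3] force D,n,L [-5.    0.76  1.11] w 0.005969876475566617 2.1748451236635447
```

```bash
python3 -m handwheel '[{"x":0,"y":-0.0005,"z":0,"wx":0,"wy":0,"wz":0},{"x":0,"y":-0.001,"z":0,"wx":0,"wy":0,"wz":0}]' | tail -1; python3 t.py .1 .0045 0|tail -1
```

```text
grip_force: 2.2
now s,h,lat mm [163.1   5.   -0.3] force D,n,L [-3.91  0.96  0.51] w -0.001063973772967839 2.1730600856244564
```

```bash
python3 -m handwheel '[{"x":0,"y":-0.0005,"z":0,"wx":0,"wy":0,"wz":0},{"x":0,"y":-0.001,"z":0,"wx":0,"wy":0,"wz":0}]' | tail -1; python3 t.py .1 .0045 0|tail -1
```

```text
grip_force: 2.2
now s,h,lat mm [164.1   5.   -0.3] force D,n,L [-4.39  1.43  0.89] w 0.0009845580394622427 2.1720590628683567
```

```bash
python3 -m handwheel '[{"x":0,"y":-0.0005,"z":0,"wx":0,"wy":0,"wz":0},{"x":0,"y":-0.001,"z":0,"wx":0,"wy":0,"wz":0}]' | tail -1; python3 t.py .1 .0045 0|tail -1
```

```text
grip_force: 2.2
now s,h,lat mm [165.1   5.   -0.3] force D,n,L [-4.7   1.52  1.62] w 0.005517916371050921 2.1721777506172657
```

```bash
python3 -m handwheel '[{"x":0,"y":-0.0005,"z":0,"wx":0,"wy":0,"wz":0},{"x":0,"y":-0.001,"z":0,"wx":0,"wy":0,"wz":0}]' | tail -1; python3 t.py .1 .0045 0|tail -1
```

```text
grip_force: 2.2
now s,h,lat mm [166.1   5.   -0.3] force D,n,L [-3.32  1.31  0.93] w 0.004449012030609109 2.1709693036973476
```

```bash
python3 -m handwheel '[{"x":0,"y":-0.0005,"z":0,"wx":0,"wy":0,"wz":0},{"x":0,"y":-0.001,"z":0,"wx":0,"wy":0,"wz":0}]' | tail -1; python3 t.py .1 .0045 0|tail -1
```

```text
grip_force: 2.7
now s,h,lat mm [166.9   5.   -0.3] force D,n,L [-6.35  1.35  0.8 ] w 0.005107363960266894 2.7238682191818953
```

```bash
python3 -m handwheel '[{"x":0,"y":-0.0003,"z":0,"wx":0,"wy":0,"wz":0},{"x":0,"y":-0.0005,"z":0,"wx":0,"wy":0,"wz":0},{"x":0,"y":-0.0005,"z":0,"wx":0,"wy":0,"wz":0}]' | tail -1; python3 t.py .1 .0045 0|tail -1
```

```text
grip_force: 2.9
now s,h,lat mm [166.9   5.   -0.3] force D,n,L [-5.53  1.13  0.68] w 0.006055310453139963 2.8526164311915636
```

```bash
sed -i 's/round(1),.force/round(2),"force/; s/"force D,n,L./"force"/' t.py; python3 -m handwheel '[{"x":0,"y":-0.0003,"z":0,"wx":0,"wy":0,"wz":0},{"x":0,"y":-0.0006,"z":0,"wx":0,"wy":0,"wz":0},{"x":0,"y":-0.0006,"z":0,"wx":0,"wy":0,"wz":0}]' | tail -1; python3 t.py .1 .0045 0|tail -1
```

```text
grip_force: 3.3
now s,h,lat mm [167.09   4.96  -0.31] force [-6.18  2.25  1.2 ] w 0.007449929766030266 3.268435075879097
```

```bash
python3 -m handwheel '[{"x":0,"y":-0.0004,"z":0,"wx":0,"wy":0,"wz":0},{"x":0,"y":-0.0008,"z":0,"wx":0,"wy":0,"wz":0},{"x":0,"y":-0.0008,"z":0,"wx":0,"wy":0,"wz":0}]' | tail -1; python3 t.py .1 .0045 0|tail -1
```

```text
grip_force: 3.9
now s,h,lat mm [167.26   4.93  -0.29] force [-8.25  3.26  0.2 ] w 0.002788680736359353 3.8531651347875595
```

```bash
python3 -m handwheel '[{"x":0,"y":-0.0004,"z":0,"wx":0,"wy":0,"wz":0},{"x":0,"y":-0.0008,"z":0,"wx":0,"wy":0,"wz":0},{"x":0,"y":-0.0012,"z":0,"wx":0,"wy":0,"wz":0},{"x":0,"y":-0.0012,"z":0,"wx":0,"wy":0,"wz":0}]' | tail -1; python3 t.py .1 .0045 0|tail -1
```

```text
grip_force: 4.7
now s,h,lat mm [167.54   4.91  -0.29] force [-10.01   4.03  -0.28] w 0.003186562623073841 4.735694490373135
```

```bash
python3 -m handwheel '[{"x":0,"y":-0.0004,"z":0,"wx":0,"wy":0,"wz":0},{"x":0,"y":-0.0008,"z":0,"wx":0,"wy":0,"wz":0},{"x":0,"y":-0.0014,"z":0,"wx":0,"wy":0,"wz":0},{"x":0,"y":-0.0014,"z":0,"wx":0,"wy":0,"wz":0},{"x":0,"y":-0.0014,"z":0,"wx":0,"wy":0,"wz":0}]' | tail -1; python3 t.py .1 .0045 0|tail -1
```

```text
grip_force: 5.7
now s,h,lat mm [167.97   4.92  -0.25] force [-11.26   5.49  -1.17] w 0.005150819576780829 5.699988752603531
```

```bash
python3 -m handwheel '[{"x":0,"y":0.003,"z":0,"wx":0,"wy":0,"wz":0},{"x":0,"y":0.008,"z":0,"wx":0,"wy":0,"wz":0},{"x":0,"y":0.018,"z":-0.001,"wx":0,"wy":0,"wz":0},{"x":0,"y":0.025,"z":-0.02,"wx":0,"wy":0,"wz":0},{"x":0,"y":0.03,"z":-0.055,"wx":0,"wy":0,"wz":0},{"x":0,"y":0.05,"z":-0.095,"wx":0,"wy":0,"wz":0},{"x":0,"y":0.08,"z":-0.12,"wx":0,"wy":0,"wz":0},{"x":0,"y":0.08,"z":-0.14,"wx":0,"wy":0,"wz":0},{"x":0,"y":0.08,"z":-0.14,"wx":0,"wy":0,"wz":0},{"x":0,"y":0.08,"z":-0.14,"wx":0,"wy":0,"wz":0}]'
python3 - <<'E'
from h import *
i=snap('wrist','w7'); j=snap('scene','s7')
c=cv2.resize(j[130:210,180:280],(480,384),interpolation=cv2.INTER_CUBIC); w=cv2.resize(i[60:300,0:200],(320,384),interpolation=cv2.INTER_CUBIC)
cv2.imwrite('pics/c7.png',np.hstack([w,c])[:,:,::-1])
E
```

```text
time: 21.85
position: [0.5477, -0.1119, 0.2091]
tool_rot: [0.08, 3.103, 0.406]
ft_force: [0.1, -0.7, -0.5]
grip_width: 0.003
grip_force: 0.0
```

View pics/c7.png

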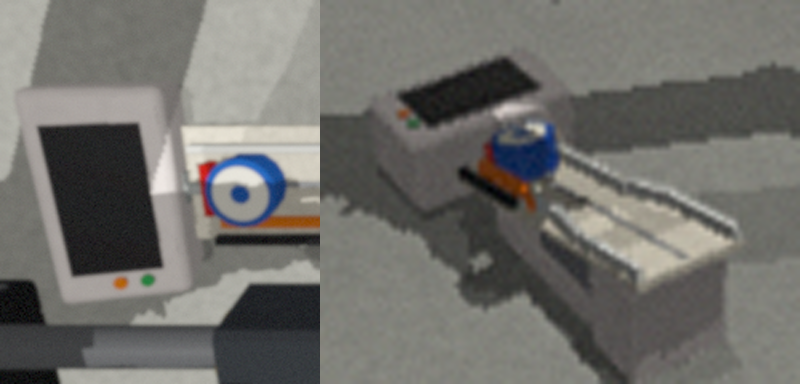

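The puck (wrist crop at 243,190) lies flat on the centre line against the red stop at (208,190), between the shoe and the wall. The gripper is clear.

```bash
python3 -c "
from bench import ctrl
print(ctrl.close_job())"
```

```text
the job is handed in; nothing more can be done
None
```

The blue puck is down the chute and resting flat against the red stop, pressed in with an estimated 6–7 N before I let go; the job was handed in at about 22 s with the arm clear and, as far as the pictures showed, nothing else disturbed.

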